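# Isolate the screwdriving fixture, then be the third hand for a ring pull

## Robot

A 6-joint arm with a two-finger parallel gripper is mounted at the origin on the work surface. World frame = base frame: x ahead of the robot, y to its left, z up, the work surface at z = 0. Lengths are in m, angles in rad, forces in N, time in s.
With the tool pointing down it reaches from about 0.15 to 0.775 m from the base axis. Payload 6.1 kg.
Tool frame: the origin (TCP) lies at the very end of the fingers, on their centre line; the grasp point (between the pads) lies bot.pinch_z behind it (bot.pinch_z is the distance from the TCP to the grasp point, in m); y points along the fingers, z is the direction in which the jaws open and shut, and the axes are right-handed (so a half turn about y gives the same grasp; the last joint's range is limited). The gripper opens to 85 mm and grips with 20 to 120 N. Pads are 22 mm wide; open, the fingers measure 114 mm over their backs; the gripper's body (76 mm by 85 mm) begins 54 mm behind the grasp point. The pads swing forward as they close: fully open they stand 13 mm farther back than shut.
Start: joints at [-1.277, 0.126, -0.04, 1.405, 0, 1.571], TCP at [0.152, -0.502, 0.231] pointing down, gripper open.
Joint ranges: [-2.72, 2.72], [-0.95, 1.95], [-1.27, 1.35], [-1.78, 2.02], [-1.46, 1.47], [-3.14, 3.14]. Speed limits (rad/s): [2.39, 2.39, 3.01, 3.14, 3.14, 3.14].

## Interface

Orientations are given as a unit quaternion [w, x, y, z].
In Python, from bench import bot, read_camera gives the robot as it stands. The module is installed in compiled form; this text tells all that it offers.
- The arm moves only by the shell command python3 -m crank 'ROWS' [FORCE]. ROWS is JSON, a list of rows, each an object of numbers: "fingers": the finger opening in mm, from 0 to 85.4; "tx", "ty", "tz": the shift along the tool's x, y, z in mm; "ax", "ay", "az": the turn, a rotation vector about the tool's x, y, z in rad. In form: [{"fingers": .., "tx": .., "ty": .., "tz": .., "ax": .., "ay": .., "az": ..}, ...]. A call has exactly 10 rows; each row is the pose to reach, as a shift and turn from the pose measured when the call began, along the tool's axes at that moment; what a row does not reach only later rows make up. A row lasts 1/12 s, in which the tool goes at most 41.7 mm and 7.16 degrees, less where a joint would pass 70% of its speed; a pose out of reach is approached as far as the arm can. A call with a gripper value outside its range is refused whole. The fingers move at their own pace and stop on an object; FORCE is the grip in N (left out, the last holds). Time passes only in rows, so rows that repeat a pose let the fingers close, or fill a call up. It gives the time, the measured TCP pose, the force and the opening at its end, in the units of the state.
- bot.state(): the state, without advancing time (a new reading comes with each control period).
- read_camera(name): name is "scene" or "top" or "wrist"; returns a dict with "img" (400x640x3 uint8, blue, green, red), "z_map" (400x640 float32, m along the optical axis (not along the pixel's ray), 0 where there is no reading), "K" (3x3 intrinsics, pixels), "view" (4x4, takes a point from world to camera coordinates). Camera axes: x right, y down, z forward; pixel columns grow to the right and rows downward; lengths in m; the calibration is good to about 2 mm. A picture is of the moment at which its call begins.
- bot.close_job(): hands the job in, once; it reports no verdict.
The state is a dict: "t": time; "qpos": joint angles; "joint_vel": joint speeds; "tau": joint torques, N m; "position": TCP position; "ee_rot": TCP orientation; "ft_force": force on the tool from outside, world axes, zero at the start; "moment": the same for the moment, N m; "width": finger opening in m.
Only numpy, scipy, OpenCV 4.12 (cv2) and the standard library are available. Lean on these libraries where they do the work, as an engineer would, in place of code of your own. Each camera call takes 0.05 s, during which the arm holds its last target.

## Task

Switch the screwdriving fixture off by turning the handle on top of the grey switch box a quarter turn clockwise to its off stop. Then lay the ring that has the long square shank flat on the fixture's bed, shank square to the sprung steel stop and centred on the stop's hole, and push the stop back about half its travel, 10 mm or about 10 N, never to the end of its travel. Keep that push steady for at least three seconds and finish the program still holding the ring pressed there, so that a colleague can drive the screw; leave the two other rings beside it where they lie.

Things in the scene. Friction and masses are not known exactly. Their poses are not given: they have to be found in the camera images.
- isolator (a joint): angle (rad) of the isolator handle about the vertical axis through the centre of the switch box: 0 = on (handle's white-marked long end points along the box's +x), 1.57 = off (that end along the box's -y), a quarter turn clockwise seen from above. Rigid stops at both ends; between them it turns stiffly (about 0.12 N m of friction) and stays where it is left.
- isolator_grip (a point): point on the turning axis of the black isolator handle, 98 mm above the table, at the height to grip. The handle is a straight bar 14 mm wide, 30 mm tall (its top is 12 mm above this point, its underside 18 mm below), reaching 44 mm to its white-marked end and 32 mm the other way. The point's x axis runs along the bar to the marked end and turns with it, z is up.
- isolator_box: grey upright switch box, 100 x 90 mm, 66 mm tall, fixed to the table, a round aluminium plate and the black handle on top (112 mm in all); origin at the centre of its underside, z up.
- ring: bright steel ring pull lying flat: ring of 56 mm outside and 42 mm inside diameter, with a straight square-cornered shank 22 mm wide that runs from the ring along its +x to 56 mm from the ring's centre; all 16 mm thick, about 0.2 kg. Origin at the ring's centre on its underside, z up. It is the only ring with a long square shank.
- shank_grip (a point): middle of the shank of the ring pull, 40 mm from the ring's centre and 8 mm above its underside; the shank's parallel sides are 11 mm to either side (its y).
- shank_end (a point): centre of the flat end face of the shank, 56 mm from the ring's centre, 8 mm above its underside, a dark tapped hole there.
- fixture: screwdriving fixture fixed to the table. Aluminium bed 12 mm thick (top 12 mm above the table), 110 mm wide, from 85 mm on the -x side to 100 mm on the +x side of the origin. Origin at table level under the bed's middle line, x from the open front towards the stop (direction of pushing), z up. Behind the stop stand a grey spring housing and a dark motor, up to 54 mm above the table and out to 155 mm on the +x side. Front and both sides are open.
- stop (a joint): how far (m) the sprung steel stop has been pushed back along the fixture's +x: 0 = rest, 0.020 = end of its travel. Spring force on the part is about 2.8 N at 0 and rises by 0.7 N per mm: 9.8 N at 0.010, 7 N at 0.006, 13 N at 0.0146, 16.8 N at 0.020.
- stop_face (a point): centre of the dark hole in the stop's flat face, 20 mm above the table (8 mm above the bed) and, at rest, 30 mm on the +x side of the fixture's origin; moves back with the stop; x is the direction of pushing. The stop is a steel plate 80 mm wide, 12 mm thick, from the bed to 48 mm above the table.
- ring_plain: plain steel ring, 62 mm outside diameter, 14 mm thick, no shank, loose; a bystander to leave alone. Origin at its underside's centre.
- ring_stub: steel ring of 56 mm outside diameter, 14 mm thick, with only a small round stub, loose; a bystander to leave alone. Origin at its underside's centre.
Things that resemble listed ones, but are neither listed nor needed, are in the scene too. Leave any brown, green or red look-alike of the ring alone.

How it is judged:
By the outcome, as a careful person would: the job done as asked, in the order asked, and still so for the second after the job is handed in, while the arm keeps its last pose, push and grip.
It also fails if it takes over 62 s, if anything falls off the work surface, if the arm or the gripper's body presses on something with over 40 N, if the wrist force passes 120 N, or if a joint passes its speed limit or range.

## Working session

There is one attempt and no reset: what is moved stays moved. The work goes in short steps, Python scripts to look and compute and a shell command to move; the robot and the scene stay as the last step left them, time stands still between calls to the robot, and variables do not carry over. Pictures are saved under pics/ and viewed, and the job is handed in when it is done.

```bash
mkdir -p pics
python3 - <<'E'
from bench import bot, read_camera
import cv2, numpy as np
print(bot.state(), bot.pinch_z)
for n in ["scene","top","wrist"]:
    c=read_camera(n); cv2.imwrite(f"pics/{n}0.png",c["img"]); np.savez(f"pics/{n}0.npz",**c)
    print(n,c["K"].round(1).tolist(),c["view"].round(3).tolist())
E
```

```text
{'t': 0.0, 'qpos': array([-1.27699803e+00,  1.26356650e-01, -4.06161937e-02,  1.40537895e+00,
       -2.16374095e-05,  1.57078887e+00]), 'joint_vel': array([ 1.18024433e-03, -8.85360121e-05, -1.60441489e-03,  3.58992957e-04,
       -4.55402097e-04, -4.72660941e-04]), 'tau': array([ 1.04460472e-03, -4.35921371e+01,  3.52918875e+01,  1.75958569e-02,
        1.61530761e-04, -5.86518780e-06]), 'position': array([ 0.15191142, -0.50211891,  0.23053696]), 'ee_rot': array([ 0.10341472, -0.10359084,  0.70003333, -0.69894754]), 'ft_force': array([ 0.18258209, -0.14120261,  0.3464546 ]), 'moment': array([0.04569804, 0.0210903 , 0.01901683]), 'width': 0.08577115446564927} 0.0187
scene [[488.9, 0.0, 319.3], [0.0, 488.9, 202.3], [0.0, 0.0, 1.0]] [[0.86, 0.51, -0.003, -0.46], [0.397, -0.674, -0.622, -0.139], [-0.319, 0.534, -0.783, 1.364], [0.0, 0.0, 0.0, 1.0]]
top [[381.3, 0.0, 319.2], [0.0, 381.3, 202.4], [0.0, 0.0, 1.0]] [[0.003, -1.0, -0.008, 0.019], [-0.981, -0.001, -0.194, 0.541], [0.194, 0.008, -0.981, 0.697], [0.0, 0.0, 0.0, 1.0]]
wrist [[319.6, 0.0, 320.1], [0.0, 319.6, 194.8], [0.0, 0.0, 1.0]] [[0.29, -0.957, -0.001, -0.524], [-0.905, -0.274, 0.326, -0.043], [-0.313, -0.094, -0.945, 0.381], [0.0, 0.0, 0.0, 1.0]]
```

View pics/scene0.png

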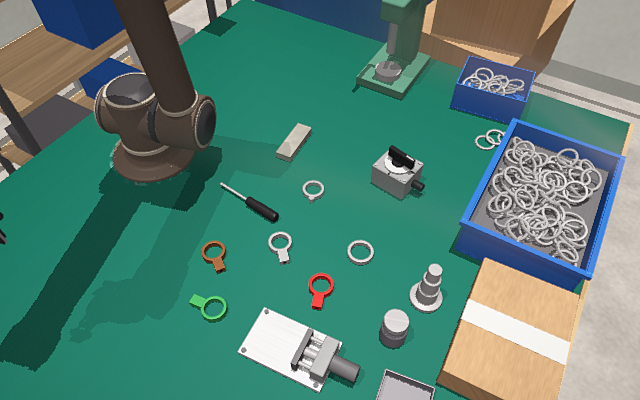

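View pics/top0.png

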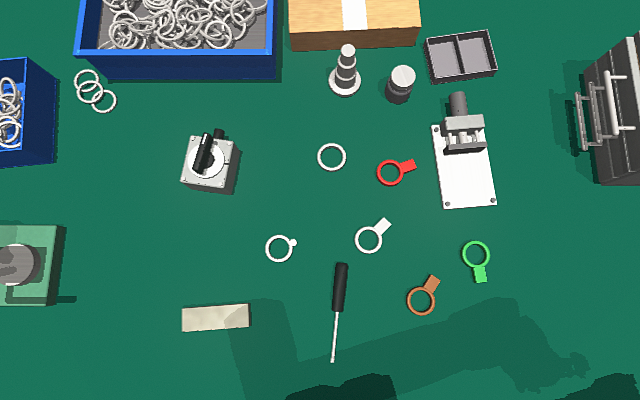

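View pics/wrist0.png

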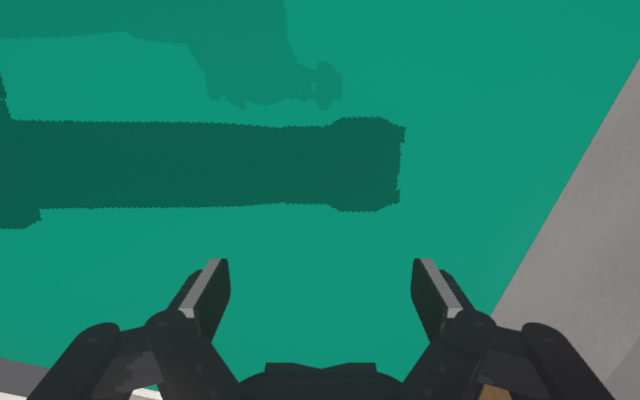

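The scene shows three bright rings. The square-shank ring is at top-view pixel (369,239), with its shank running to (386,224). The stub ring is at (280,248) and the plain ring at (331,157). The switch box is at (207,160) and the fixture at (463,165), with its stop towards the top of the picture. I'll measure these next.

```bash
cat > h.py <<'E'
import numpy as np, cv2
from bench import bot, read_camera
def load(n): return dict(np.load(f"pics/{n}.npz"))
def ray(c,uv,z):
    uv=np.atleast_2d(uv).astype(float); V=c["view"]; R=V[:3,:3]; t=V[:3,3]; o=-R.T@t
    d=np.c_[uv,np.ones(len(uv))]@np.linalg.inv(c["K"]).T@R
    return o+d*((z-o[2])/d[:,2])[:,None]
def pts(c):
    v,u=np.mgrid[0:400,0:640]; z=c["z_map"]
    P=np.stack([(u-c["K"][0,2])/c["K"][0,0]*z,(v-c["K"][1,2])/c["K"][1,1]*z,z],-1)
    R=c["view"][:3,:3]; return (P-c["view"][:3,3])@R
def proj(c,p):
    p=np.atleast_2d(p)@c["view"][:3,:3].T+c["view"][:3,3]; q=p@c["K"].T; return q[:,:2]/q[:,2:]
E
python3 - <<'E'
from h import *
t=load("top0"); s=load("scene0")
a=t["img"][120:220,160:260]; b=t["img"][80:220,400:520]; d=t["img"][200:270,340:410]
e=s["img"][135:205,360:440]; f=s["img"][300:400,230:370]
for i,x in enumerate([a,b,d,e,f]):
    cv2.imwrite(f"pics/c{i}.png",cv2.resize(x,None,fx=4,fy=4,interpolation=cv2.INTER_NEAREST))
def pad(l):
    h=max(i.shape[0] for i in l); return np.hstack([cv2.copyMakeBorder(i,0,h-i.shape[0],0,4,0) for i in l])
cv2.imwrite("pics/crops.png",cv2.resize(pad([a,b]),None,fx=3.4,fy=3.4,interpolation=0))
cv2.imwrite("pics/crops2.png",cv2.resize(pad([e,f]),None,fx=3.4,fy=3.4,interpolation=0))
P=pts(t)
for u,v in [(369,226),(207,150),(463,180),(500,250)]: print(P[v,u].round(4))
# ring
m=cv2.inRange(t["img"],(170,170,170),(255,255,255)); n,l,st,ce=cv2.connectedComponentsWithStats(m)
for i in range(1,n):
    if st[i,4]>150: print(st[i],ce[i])
E
```

```text
[ 0.5001 -0.082   0.0133]
[0.6333 0.2325 0.0992]
[ 0.5981 -0.2818  0.0098]
[ 4.527e-01 -3.507e-01  1.000e-04]
[  98    0  134   49 1869] [168.07223114  21.9823435 ]
[221   0  46  40 305] [240.          12.92131148]
[341   0  27  31 743] [353.88559892  14.49798116]
[626  37  14  78 421] [634.24940618  67.33729216]
[458  38  25  36 193] [468.68911917  58.1865285 ]
[428  42  35  36 456] [442.37280702  60.96929825]
[392  65  24  22 413] [402.98547215  75.4527845 ]
[ 74  69  29  34 299] [88.50501672 86.8729097 ]
[329  69  32  26 287] [343.77351916  84.65505226]
[605  71  30  64 370] [614.57567568 102.53513514]
[  0  77  20  38 206] [ 7.83009709 97.35436893]
[  0 110  21  33 164] [ 11.32926829 124.62195122]
[445 114  40  16 478] [464.5        121.62970711]
[ 431  125   66   84 3070] [463.1980456  176.26482085]
[ 180  136   53   52 1367] [206.98902707 163.37600585]
[318 143  28  28 213] [331.56807512 156.48826291]
[355 218  36  35 379] [373.91556728 233.74934037]
[266 235  31  27 254] [280.58267717 247.16141732]
[ 182  304   66   28 1441] [214.09715475 317.37126995]
```

View pics/crops.png

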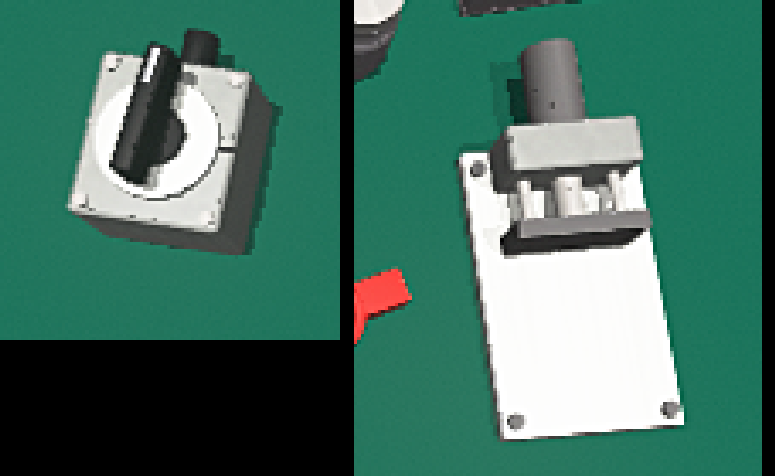

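View pics/crops2.png

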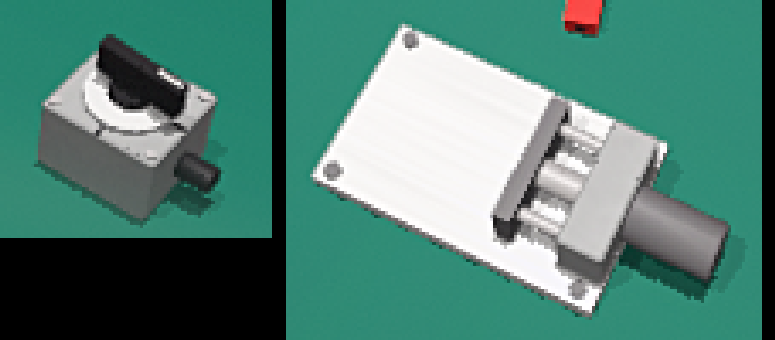

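The crops show the handle bar's white mark at top-view pixel (205,135), pointing away from the robot. The fixture's stop is clearly visible at (465,146). Next I'll take poses from masks and rays.

Run:
```python
from h import *
for n in ["top0","scene0"]:
    c=load(n); P=pts(c); im=c["img"].astype(int)
    near=np.hypot(P[...,0]-.63,P[...,1]-.235)<.1
    # handle
    m=near&(P[...,2]>.106)&(P[...,2]<.125)
    q=P[m][:,:2]; r=cv2.minAreaRect(q.astype(np.float32)*1000); print(n,"handle n",m.sum(),"z",np.median(P[m][:,2]).round(4),[np.round(x,1) for x in r])
    w=m&(im.min(-1)>150); print(" mark",P[w].mean(0).round(4) if w.any() else None,w.sum())
    # box top
    m=near&(P[...,2]>.060)&(P[...,2]<.072)&(c["z_map"]>0)
    # fill hull -> rect of top face
    r=cv2.minAreaRect(P[m][:,:2].astype(np.float32)*1000); print(" boxtop",m.sum(),np.median(P[m][:,2]).round(4),[np.round(x,1) for x in r])
    # bed
    near=(abs(P[...,0]-.62)<.16)&(abs(P[...,1]+.29)<.14)
    m=near&(P[...,2]>.008)&(P[...,2]<.015)&(im.min(-1)>150)
    r=cv2.minAreaRect(P[m][:,:2].astype(np.float32)*1000); print(" bed",m.sum(),np.median(P[m][:,2]).round(4),[np.round(x,1) for x in r], cv2.boxPoints(r).round(1).tolist())
    m=near&(P[...,2]>.044)&(P[...,2]<.051)
    r=cv2.minAreaRect(P[m][:,:2].astype(np.float32)*1000); print(" stoptop",m.sum(),np.median(P[m][:,2]).round(4),[np.round(x,1) for x in r],cv2.boxPoints(r).round(1).tolist())
    # ring
    near=np.hypot(P[...,0]-.48,P[...,1]+.09)<.075
    m=(near&(im.min(-1)>150)).astype(np.uint8)
    k,l,st,ce=cv2.connectedComponentsWithStats(m); i=1+st[1:,4].argmax(); 
    cs,h=cv2.findContours((l==i).astype(np.uint8),cv2.RETR_CCOMP,cv2.CHAIN_APPROX_NONE)
    inner=max([cs[j] for j in range(len(cs)) if h[0][j][3]>=0],key=cv2.contourArea)
    outer=max(cs,key=cv2.contourArea)
    I=ray(c,inner[:,0],.016)[:,:2]*1000;O=ray(c,outer[:,0],.016)[:,:2]*1000
    r=cv2.fitEllipse(I.astype(np.float32)); cen=np.array(r[0]); print(" ring inner",[np.round(x,1) for x in r])
    d=np.linalg.norm(O-cen,axis=1); far=O[d>34]; v=far.mean(0)-cen; print(" maxd",d.max(),"shank n",len(far),"ang",np.degrees(np.arctan2(v[1],v[0])))
    rr=cv2.minAreaRect(far.astype(np.float32)); print(" shankrect",[np.round(x,1) for x in rr])
    mm=(l==i); print(" ring z",np.median(P[mm][:,2]))
```

```text
top0 handle n 287 z 0.1096 [array([628. , 241.1]), array([14.3, 75.5]), np.float64(76.0)]
 mark [0.652  0.236  0.1111] 23
 boxtop 1402 0.0661 [array([622.5, 242.6]), array([ 90.1, 100.3]), np.float64(81.5)]
 bed 3151 0.0116 [array([ 633.1, -284.1]), array([184.4, 110.6]), np.float64(5.0)] [[536.4000244140625, -237.0], [546.0, -347.20001220703125], [729.7000122070312, -331.20001220703125], [720.0999755859375, -221.0]]
 stoptop 598 0.0479 [array([ 730.4, -252.4]), array([195.9, 107.6]), np.float64(37.3)] [[619.9000244140625, -269.0], [685.0999755859375, -354.6000061035156], [840.9000244140625, -235.8000030517578], [775.5999755859375, -150.1999969482422]]
 ring inner [array([472.3, -79.3]), array([43.6, 44.1]), np.float64(147.1)]
 maxd 56.87774874306129 shank n 24 ang -46.175937561250024
 shankrect [array([ 503.3, -110.7]), array([21.4, 23.5]), np.float64(44.4)]
 ring z 0.015506749673080918
scene0 handle n 134 z 0.1093 [array([628.7, 242. ]), array([19.1, 76.9]), np.float64(75.7)]
 mark [0.6502 0.2378 0.11  ] 12
 boxtop 599 0.066 [array([623.8, 242.4]), array([ 93.1, 100.1]), np.float64(82.0)]
 bed 3033 0.0116 [array([ 632.6, -282.9]), array([185. , 111.1]), np.float64(5.0)] [[535.7000122070312, -235.60000610351562], [545.2999877929688, -346.29998779296875], [729.5999755859375, -330.20001220703125], [719.9000244140625, -219.60000610351562]]
 stoptop 667 0.048 [array([ 730.6, -252.6]), array([192.2, 107.1]), np.float64(36.4)] [[621.5, -266.5], [685.0, -352.70001220703125], [839.7999877929688, -238.6999969482422], [776.2000122070312, -152.39999389648438]]
 ring inner [array([472.1, -79. ]), array([44.1, 44.8]), np.float64(7.3)]
 maxd 55.796414508228146 shank n 24 ang -45.770316738754794
 shankrect [array([ 503.4, -111.2]), array([22.7, 20.9]), np.float64(43.8)]
 ring z 0.015301824244376871
```

```bash
cat >> h.py <<'E'
from scipy.spatial.transform import Rotation as Ro
def toolR(s): return Ro.from_quat(np.asarray(s["ee_rot"])[[1,2,3,0]])
def plan(pos,yaw_jaw_deg,down=True):
    """target: TCP pos(m), world angle of tool z (jaw axis). prints rows' shift/turn from now"""
    s=bot.state(); R=toolR(s); a=np.radians(yaw_jaw_deg)
    out=[]
    for k in (0,np.pi):
        z=np.array([np.cos(a+k),np.sin(a+k),0]); y=np.array([0,0,-1.]); x=np.cross(y,z)
        T=Ro.from_matrix(np.c_[x,y,z]); sh=R.inv().apply(np.array(pos)-s["position"])*1000; rv=(R.inv()*T).as_rotvec()
        out.append((sh.round(1),rv.round(3)))
    for o in out: print("shift",o[0],"turn",o[1])
def show():
    s=bot.state(); R=toolR(s).as_matrix(); 
    print("t",round(s["t"],2),"pos",(s["position"]*1000).round(1),"jawyaw",np.degrees(np.arctan2(R[1,2],R[0,2])).round(1),"down",R[:,1].round(3),"q",s["qpos"].round(2),"F",s["ft_force"].round(1),"M",s["moment"].round(2),"w",round(s["width"]*1000,1))
E
python3 - <<'E'
from h import *
show(); print(toolR(bot.state()).as_matrix().round(2))
print("handle: jaw perpendicular to bar")
for h in (-14,-8.5): plan([.6227,.2427,.15],h+90)
E
```

```text
t 0.15 pos [ 151.9 -502.2  230.7] jawyaw -73.2 down [-0.     0.001 -1.   ] q [-1.28  0.13 -0.04  1.41  0.    1.57] F [0.2 0.  0.4] M [-0.02 -0.    0.  ] w 85.9
[[-0.96 -0.    0.29]
 [-0.29  0.   -0.96]
 [-0.   -1.   -0.  ]]
handle: jaw perpendicular to bar
shift [-666.3   81.5 -576.6] turn [ 0.000e+00 -2.603e+00 -2.000e-03]
shift [-666.3   81.5 -576.6] turn [0.001 0.538 0.   ]
shift [-666.3   81.5 -576.6] turn [ 0.000e+00 -2.699e+00 -2.000e-03]
shift [-666.3   81.5 -576.6] turn [0.001 0.442 0.   ]
```

```bash
python3 -m crank '[{"fingers":60,"tx":-66,"ty":4,"tz":-57,"ay":-0.25},{"fingers":60,"tx":-133,"ty":8,"tz":-115,"ay":-0.5},{"fingers":60,"tx":-190,"ty":12,"tz":-165,"ay":-0.74},{"fingers":60,"tx":-222,"ty":16,"tz":-192,"ay":-0.86},{"fingers":60,"tx":-254,"ty":20,"tz":-220,"ay":-0.98},{"fingers":60,"tx":-286,"ty":24,"tz":-248,"ay":-1.1},{"fingers":60,"tx":-318,"ty":28,"tz":-275,"ay":-1.22},{"fingers":60,"tx":-350,"ty":32,"tz":-303,"ay":-1.34},{"fingers":60,"tx":-382,"ty":36,"tz":-331,"ay":-1.46},{"fingers":60,"tx":-414,"ty":40,"tz":-358,"ay":-1.58}]' 40; python3 -c "
from h import *
show(); plan([.6227,.2427,.17],76)"
```

```text
t 0.15 pos [ 151.9 -502.2  230.7] jawyaw -73.2 down [-0.     0.001 -1.   ] q [-1.28  0.13 -0.04  1.41  0.    1.57] F [0.2 0.  0.4] M [-0.02 -0.    0.  ] w 85.9
shift [-666.3   61.5 -576.6] turn [ 0.000e+00 -2.603e+00 -2.000e-03]
shift [-666.3   61.5 -576.6] turn [0.001 0.538 0.   ]invalid input
```

The call was refused, probably because every key has to be present. I'll retype it with all of them.

```bash
python3 -m crank '[{"fingers":60,"tx":-32,"ty":4,"tz":-28,"ax":0,"ay":-0.12,"az":0},{"fingers":60,"tx":-64,"ty":8,"tz":-56,"ax":0,"ay":-0.24,"az":0},{"fingers":60,"tx":-96,"ty":12,"tz":-83,"ax":0,"ay":-0.36,"az":0},{"fingers":60,"tx":-127,"ty":16,"tz":-110,"ax":0,"ay":-0.48,"az":0},{"fingers":60,"tx":-159,"ty":20,"tz":-138,"ax":0,"ay":-0.60,"az":0},{"fingers":60,"tx":-190,"ty":24,"tz":-165,"ax":0,"ay":-0.72,"az":0},{"fingers":60,"tx":-222,"ty":28,"tz":-192,"ax":0,"ay":-0.84,"az":0},{"fingers":60,"tx":-254,"ty":32,"tz":-220,"ax":0,"ay":-0.96,"az":0},{"fingers":60,"tx":-286,"ty":36,"tz":-248,"ax":0,"ay":-1.08,"az":0},{"fingers":60,"tx":-318,"ty":40,"tz":-275,"ax":0,"ay":-1.20,"az":0}]' 40; python3 -c "
from h import *
show(); plan([.6227,.2427,.17],76)"
```

```text
t: 0.98
position: [0.3738, -0.1498, 0.1915]
ee_rot: [0.482, -0.482, 0.518, -0.517]
ft_force: [1.3, -0.8, 0.0]
width: 0.0603
t 0.98 pos [ 373.8 -149.8  191.5] jawyaw -4.1 down [ 0.     0.001 -1.   ] q [-0.38 -0.1  -0.36  1.32  0.    1.26] F [ 1.3 -0.8  0. ] M [-0.08 -0.06  0.02] w 60.3
shift [-409.2   21.9  220.3] turn [-1.000e-03 -1.398e+00 -1.000e-03]
shift [-409.2   21.9  220.3] turn [ 1.000e-03  1.744e+00 -1.000e-03]
```

```bash
python3 -m crank '[{"fingers":60,"tx":-36,"ty":2,"tz":19,"ax":0,"ay":-0.12,"az":0},{"fingers":60,"tx":-71,"ty":4,"tz":38,"ax":0,"ay":-0.24,"az":0},{"fingers":60,"tx":-106,"ty":6,"tz":57,"ax":0,"ay":-0.36,"az":0},{"fingers":60,"tx":-141,"ty":8,"tz":76,"ax":0,"ay":-0.48,"az":0},{"fingers":60,"tx":-176,"ty":10,"tz":95,"ax":0,"ay":-0.60,"az":0},{"fingers":60,"tx":-211,"ty":12,"tz":114,"ax":0,"ay":-0.72,"az":0},{"fingers":60,"tx":-246,"ty":14,"tz":133,"ax":0,"ay":-0.84,"az":0},{"fingers":60,"tx":-281,"ty":16,"tz":152,"ax":0,"ay":-0.96,"az":0},{"fingers":60,"tx":-316,"ty":18,"tz":170,"ax":0,"ay":-1.08,"az":0},{"fingers":60,"tx":-351,"ty":20,"tz":189,"ax":0,"ay":-1.20,"az":0}]'; python3 -c "
from h import *
show(); plan([.6227,.2427,.15],76)"
```

```text
t: 1.82
position: [0.5878, 0.1888, 0.1713]
ee_rot: [0.691, -0.69, 0.153, -0.153]
ft_force: [0.7, -1.3, -0.2]
width: 0.06
t 1.82 pos [587.8 188.8 171.3] jawyaw 65.0 down [-0.001  0.001 -1.   ] q [0.31 0.31 0.06 1.32 0.   0.75] F [ 0.7 -1.3 -0.2] M [-0.09 -0.05 -0.05] w 60.0
shift [ 8.9 21.3 63.6] turn [-0.001 -0.191 -0.001]
shift [ 8.9 21.3 63.6] turn [ 1.00e-03  2.95e+00 -1.00e-03]
```

```bash
python3 -m crank '[{"fingers":60,"tx":3,"ty":5,"tz":20,"ax":0,"ay":-0.09,"az":0},{"fingers":60,"tx":6,"ty":10,"tz":42,"ax":0,"ay":-0.19,"az":0},{"fingers":60,"tx":9,"ty":15,"tz":63.5,"ax":0,"ay":-0.19,"az":0},{"fingers":60,"tx":9,"ty":15,"tz":63.5,"ax":0,"ay":-0.19,"az":0},{"fingers":60,"tx":9,"ty":15,"tz":63.5,"ax":0,"ay":-0.19,"az":0},{"fingers":60,"tx":9,"ty":15,"tz":63.5,"ax":0,"ay":-0.19,"az":0},{"fingers":60,"tx":9,"ty":15,"tz":63.5,"ax":0,"ay":-0.19,"az":0},{"fingers":60,"tx":9,"ty":15,"tz":63.5,"ax":0,"ay":-0.19,"az":0},{"fingers":60,"tx":9,"ty":15,"tz":63.5,"ax":0,"ay":-0.19,"az":0},{"fingers":60,"tx":9,"ty":15,"tz":63.5,"ax":0,"ay":-0.19,"az":0}]'; python3 -c "
from h import *
show(); plan([.6227,.2427,.081],76)
c=read_camera('wrist'); cv2.imwrite('pics/w1.png',c['img']); np.savez('pics/w1.npz',**c)
P=pts(c)
m=(P[...,2]>.106)&(P[...,2]<.118)&(np.hypot(P[...,0]-.623,P[...,1]-.243)<.06)
print(m.sum(),cv2.minAreaRect(P[m][:,:2].astype(np.float32)*1000))
"
```

```text
t: 2.65
position: [0.6227, 0.242, 0.1569]
ee_rot: [0.702, -0.701, 0.087, -0.087]
ft_force: [0.2, -0.8, 0.2]
width: 0.0598
t 2.65 pos [622.7 242.  156.9] jawyaw 75.9 down [ 0.     0.001 -1.   ] q [0.37 0.41 0.17 1.33 0.   0.62] F [ 0.2 -0.8  0.2] M [-0.01 -0.04 -0.01] w 59.8
shift [-0.2 75.9  0.6] turn [-0.001 -0.002 -0.   ]
shift [-0.2 75.9  0.6] turn [ 0.00e+00  3.14e+00 -1.00e-03]
2238 ((627.25390625, 242.24649047851562), (13.896339416503906, 75.8717269897461), 75.58287048339844)
```

View pics/w1.png

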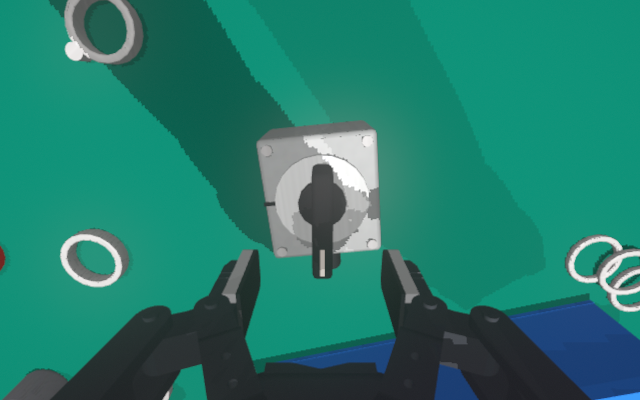

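The wrist view shows the bar upright between the pads, from (322,170) to its white mark at (322,270), aligned with the gripper. I'll descend and grip.

```bash
python3 -m crank '[{"fingers":60,"tx":0,"ty":18,"tz":0.7,"ax":0,"ay":0,"az":0},{"fingers":60,"tx":0,"ty":36,"tz":0.7,"ax":0,"ay":0,"az":0},{"fingers":60,"tx":0,"ty":54,"tz":0.7,"ax":0,"ay":0,"az":0},{"fingers":60,"tx":0,"ty":66,"tz":0.7,"ax":0,"ay":0,"az":0},{"fingers":60,"tx":0,"ty":73,"tz":0.7,"ax":0,"ay":0,"az":0},{"fingers":60,"tx":0,"ty":75,"tz":0.7,"ax":0,"ay":0,"az":0},{"fingers":40,"tx":0,"ty":75,"tz":0.7,"ax":0,"ay":0,"az":0},{"fingers":5,"tx":0,"ty":75,"tz":0.7,"ax":0,"ay":0,"az":0},{"fingers":5,"tx":0,"ty":75,"tz":0.7,"ax":0,"ay":0,"az":0},{"fingers":5,"tx":0,"ty":75,"tz":0.7,"ax":0,"ay":0,"az":0}]' 40; python3 -c "
from h import *
show()"
```

```text
t: 3.53
position: [0.6235, 0.2432, 0.083]
ee_rot: [0.702, -0.701, 0.086, -0.087]
ft_force: [-1.5, -0.1, 5.2]
width: 0.0131
t 3.53 pos [623.5 243.2  83. ] jawyaw 75.9 down [ 0.002  0.002 -1.   ] q [0.37 0.43 0.03 1.17 0.   0.62] F [-1.5 -0.1  5.2] M [-0.19  0.48  0.07] w 13.1
```

```bash
python3 -m crank '[{"fingers":5,"tx":0,"ty":0,"tz":0,"ax":0,"ay":0.1,"az":0},{"fingers":5,"tx":0,"ty":0,"tz":0,"ax":0,"ay":0.2,"az":0},{"fingers":5,"tx":-0.2,"ty":0,"tz":-0.2,"ax":0,"ay":0.31,"az":0},{"fingers":5,"tx":-0.2,"ty":0,"tz":-0.2,"ax":0,"ay":0.42,"az":0},{"fingers":5,"tx":-0.3,"ty":0,"tz":-0.4,"ax":0,"ay":0.53,"az":0},{"fingers":5,"tx":-0.4,"ty":0,"tz":-0.4,"ax":0,"ay":0.64,"az":0},{"fingers":5,"tx":-0.5,"ty":0,"tz":-0.6,"ax":0,"ay":0.75,"az":0},{"fingers":5,"tx":-0.5,"ty":0,"tz":-0.6,"ax":0,"ay":0.86,"az":0},{"fingers":5,"tx":-0.6,"ty":0,"tz":-0.7,"ax":0,"ay":0.97,"az":0},{"fingers":5,"tx":-0.6,"ty":0,"tz":-0.7,"ax":0,"ay":1.08,"az":0}]' 60; python3 -c "
from h import *
show()"
```

```text
t: 4.37
position: [0.6229, 0.2426, 0.0831]
ee_rot: [0.557, -0.555, 0.436, -0.437]
ft_force: [0.8, -0.2, -2.7]
width: 0.0133
t 4.37 pos [622.9 242.6  83.1] jawyaw 13.7 down [ 0.002  0.001 -1.   ] q [0.37 0.43 0.03 1.17 0.   1.7 ] F [ 0.8 -0.2 -2.7] M [-0.13 -0.    0.14] w 13.3
```

```bash
python3 -m crank '[{"fingers":5,"tx":0,"ty":0,"tz":0,"ax":0,"ay":0.08,"az":0},{"fingers":5,"tx":0,"ty":0,"tz":0,"ax":0,"ay":0.16,"az":0},{"fingers":5,"tx":0,"ty":0,"tz":0,"ax":0,"ay":0.24,"az":0},{"fingers":5,"tx":0,"ty":0,"tz":0,"ax":0,"ay":0.3,"az":0},{"fingers":5,"tx":0,"ty":0,"tz":0,"ax":0,"ay":0.35,"az":0},{"fingers":5,"tx":0,"ty":0,"tz":0,"ax":0,"ay":0.38,"az":0},{"fingers":5,"tx":0,"ty":0,"tz":0,"ax":0,"ay":0.4,"az":0},{"fingers":5,"tx":0,"ty":0,"tz":0,"ax":0,"ay":0.42,"az":0},{"fingers":5,"tx":0,"ty":0,"tz":0,"ax":0,"ay":0.42,"az":0},{"fingers":5,"tx":0,"ty":0,"tz":0,"ax":0,"ay":0.42,"az":0}]'; python3 -c "
from h import *
show()"
```

```text
t: 5.2
position: [0.6226, 0.2426, 0.0832]
ee_rot: [-0.454, 0.453, -0.543, 0.543]
ft_force: [-1.6, -0.1, -1.3]
width: 0.013
t 5.2 pos [622.6 242.6  83.2] jawyaw -10.3 down [ 0.002  0.001 -1.   ] q [0.37 0.43 0.03 1.17 0.   2.12] F [-1.6 -0.1 -1.3] M [-0.23  0.4   1.01] w 13.0
```

The vertical moment has risen to 1.0 N m, so the handle is on its stop. I'll release, lift and check.

```bash
python3 -m crank '[{"fingers":60,"tx":0,"ty":0,"tz":0,"ax":0,"ay":0,"az":0},{"fingers":60,"tx":0,"ty":0,"tz":0,"ax":0,"ay":0,"az":0},{"fingers":60,"tx":0,"ty":0,"tz":0,"ax":0,"ay":0,"az":0},{"fingers":60,"tx":0,"ty":-5,"tz":0,"ax":0,"ay":0,"az":0},{"fingers":60,"tx":0,"ty":-20,"tz":0,"ax":0,"ay":0,"az":0},{"fingers":60,"tx":0,"ty":-40,"tz":0,"ax":0,"ay":0,"az":0},{"fingers":60,"tx":0,"ty":-65,"tz":0,"ax":0,"ay":0,"az":0},{"fingers":60,"tx":0,"ty":-90,"tz":0,"ax":0,"ay":0,"az":0},{"fingers":60,"tx":0,"ty":-100,"tz":0,"ax":0,"ay":0,"az":0},{"fingers":60,"tx":0,"ty":-100,"tz":0,"ax":0,"ay":0,"az":0}]'; python3 -c "
from h import *
show()
c=read_camera('wrist'); cv2.imwrite('pics/w2.png',c['img'])
P=pts(c)
m=(P[...,2]>.106)&(P[...,2]<.118)&(np.hypot(P[...,0]-.623,P[...,1]-.243)<.06)
print(m.sum(),cv2.minAreaRect(P[m][:,:2].astype(np.float32)*1000))
m=(P[...,2]>.06)&(P[...,2]<.072)&(np.hypot(P[...,0]-.623,P[...,1]-.243)<.09)
print(m.sum(),cv2.minAreaRect(P[m][:,:2].astype(np.float32)*1000))
for y in (44,44+180,44-180): plan([.5,-.108,.14],y)
"
```

```text
t: 6.03
position: [0.624, 0.243, 0.1868]
ee_rot: [-0.456, 0.45, -0.542, 0.544]
ft_force: [-0.1, -0.3, -0.0]
width: 0.0602
t 6.03 pos [624.  243.  186.8] jawyaw -10.3 down [ 0.007  0.003 -1.   ] q [0.37 0.4  0.22 1.38 0.   2.12] F [-0.1 -0.3 -0. ] M [-0.03  0.01 -0.01] w 60.2
1749 ((621.2623901367188, 238.082275390625), (75.4145278930664, 14.036056518554688), 81.31063842773438)
6324 ((622.3497924804688, 244.09446716308594), (89.42256927490234, 100.19219207763672), 81.63091278076172)
shift [367.2  43.1 -59. ] turn [-0.005 -0.947 -0.001]
shift [367.2  43.1 -59. ] turn [ 1.000e-03  2.194e+00 -6.000e-03]
shift [367.2  43.1 -59. ] turn [ 1.000e-03  2.194e+00 -6.000e-03]
shift [367.2  43.1 -59. ] turn [-0.005 -0.947 -0.001]
shift [367.2  43.1 -59. ] turn [ 1.000e-03  2.194e+00 -6.000e-03]
shift [367.2  43.1 -59. ] turn [-0.005 -0.947 -0.001]
```

View pics/w2.png

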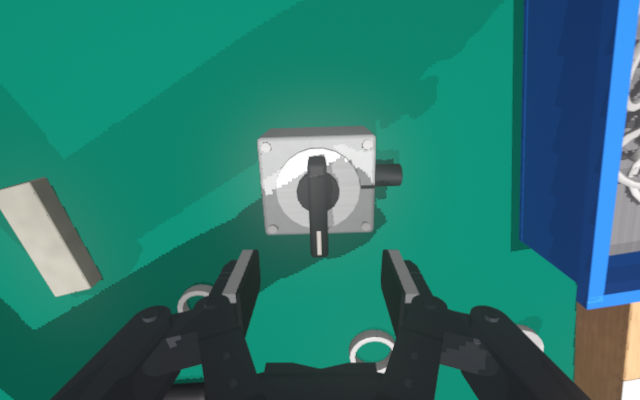

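The off position is confirmed: the bar axis is at 81.3° and the box's short axis at 81.6°, with the mark at (319,245) on the -y side. Next I'll go to the ring.

```bash
python3 -m crank '[{"fingers":60,"tx":38,"ty":4,"tz":-6,"ax":0,"ay":-0.11,"az":0},{"fingers":60,"tx":76,"ty":8,"tz":-12,"ax":0,"ay":-0.22,"az":0},{"fingers":60,"tx":114,"ty":12,"tz":-18,"ax":0,"ay":-0.33,"az":0},{"fingers":60,"tx":152,"ty":16,"tz":-24,"ax":0,"ay":-0.44,"az":0},{"fingers":60,"tx":190,"ty":20,"tz":-30,"ax":0,"ay":-0.55,"az":0},{"fingers":60,"tx":228,"ty":24,"tz":-36,"ax":0,"ay":-0.66,"az":0},{"fingers":60,"tx":266,"ty":28,"tz":-42,"ax":0,"ay":-0.77,"az":0},{"fingers":60,"tx":304,"ty":32,"tz":-48,"ax":0,"ay":-0.88,"az":0},{"fingers":60,"tx":340,"ty":36,"tz":-55,"ax":-0.005,"ay":-0.947,"az":0},{"fingers":60,"tx":367,"ty":40,"tz":-59,"ax":-0.005,"ay":-0.947,"az":0}]' 60; python3 -c "
from h import *
show(); 
c=read_camera('wrist'); cv2.imwrite('pics/w3.png',c['img']); np.savez('pics/w3.npz',**c)
plan([.5,-.108,.11],44)"
```

```text
t: 6.92
position: [0.4976, -0.1098, 0.1409]
ee_rot: [-0.651, 0.651, -0.277, 0.275]
ft_force: [0.9, 0.4, 0.2]
width: 0.0601
t 6.92 pos [ 497.6 -109.8  140.9] jawyaw 44.1 down [-0.003  0.001 -1.   ] q [-0.22  0.11 -0.25  1.21  0.    0.58] F [0.9 0.4 0.2] M [-0.02 -0.01 -0.05] w 60.1
shift [-0.7 30.1  6.1] turn [ 0.004 -0.004 -0.003]
shift [-0.7 30.1  6.1] turn [0.004 3.138 0.007]
```

View pics/w3.png

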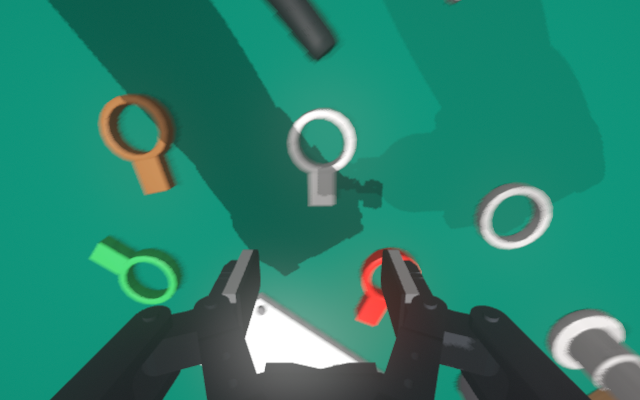

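The wrist view shows the ring at (322,140) with its shank down to (322,205), and the red one about 60 px off the right finger. I'll refine the pose from this view.

```bash
python3 -c "
from h import *
show(); c=read_camera('wrist'); P=pts(c); im=c['img'].astype(int)
m=((P[...,2]>.009)&(P[...,2]<.022)&(np.hypot(P[...,0]-.487,P[...,1]+.095)<.07)&(np.ptp(im,axis=-1)<45)).astype(np.uint8)
k,l,st,ce=cv2.connectedComponentsWithStats(m); i=1+st[1:,4].argmax(); M=(l==i).astype(np.uint8)
cs,h=cv2.findContours(M,cv2.RETR_CCOMP,cv2.CHAIN_APPROX_NONE)
inner=max([cs[j] for j in range(len(cs)) if h[0][j][3]>=0],key=cv2.contourArea); outer=max(cs,key=cv2.contourArea)
I=ray(c,inner[:,0],.016)[:,:2]*1000;O=ray(c,outer[:,0],.016)[:,:2]*1000
r=cv2.fitEllipse(I.astype(np.float32)); cen=np.array(r[0]); print(r)
d=np.linalg.norm(O-cen,axis=1); far=O[d>34]; v=far.mean(0)-cen; print(d.max(),np.degrees(np.arctan2(v[1],v[0])),cv2.minAreaRect(far.astype(np.float32)))
print('M z',np.median(P[l==i][:,2]))
plan([.5,-.108,.003],44)
"
```

```text
t 6.97 pos [ 496.2 -112.8  140.1] jawyaw 43.8 down [-0.005 -0.001 -1.   ] q [-0.22  0.12 -0.25  1.21 -0.    0.58] F [-1.5 -3.2 -0.5] M [-0.17  0.11  0.03] w 60.2
((470.8931884765625, -78.91326141357422), (41.00099563598633, 41.3645133972168), 145.7946319580078)
57.072788791449014 -45.28216061059957 ((502.0719909667969, -110.50004577636719), (21.386743545532227, 23.140867233276367), 43.886756896972656)
M z 0.016488922732504456
shift [  0.5 137.5   4.1] turn [ 0.002 -0.005 -0.004]
shift [  0.5 137.5   4.1] turn [0.006 3.136 0.004]
```

```bash
python3 -m crank '[{"fingers":50,"tx":0.5,"ty":20,"tz":4,"ax":0,"ay":-0.005,"az":-0.004},{"fingers":50,"tx":0.5,"ty":45,"tz":4,"ax":0,"ay":-0.005,"az":-0.004},{"fingers":50,"tx":0.5,"ty":75,"tz":4,"ax":0,"ay":-0.005,"az":-0.004},{"fingers":50,"tx":0.5,"ty":100,"tz":4,"ax":0,"ay":-0.005,"az":-0.004},{"fingers":50,"tx":0.5,"ty":118,"tz":4,"ax":0,"ay":-0.005,"az":-0.004},{"fingers":50,"tx":0.5,"ty":125,"tz":4,"ax":0,"ay":-0.005,"az":-0.004},{"fingers":50,"tx":0.5,"ty":130,"tz":4,"ax":0,"ay":-0.005,"az":-0.004},{"fingers":50,"tx":0.5,"ty":134,"tz":4,"ax":0,"ay":-0.005,"az":-0.004},{"fingers":50,"tx":0.5,"ty":136,"tz":4,"ax":0,"ay":-0.005,"az":-0.004},{"fingers":50,"tx":0.5,"ty":136,"tz":4,"ax":0,"ay":-0.005,"az":-0.004}]' 60; python3 -c "
from h import *
show(); plan([.4997,-.108,.004],44)
c=read_camera('wrist'); cv2.imwrite('pics/w4.png',c['img'])"
```

```text
t: 7.85
position: [0.5005, -0.1081, 0.0049]
ee_rot: [-0.65, 0.652, -0.276, 0.276]
ft_force: [-0.9, -1.2, -0.2]
width: 0.0502
t 7.85 pos [ 500.5 -108.1    4.9] jawyaw 44.0 down [-0.    -0.002 -1.   ] q [-0.21  0.2  -0.46  0.91 -0.    0.59] F [-0.9 -1.2 -0.2] M [ 0.02  0.05 -0.06] w 50.2
shift [-0.6  0.9 -0.5] turn [ 0.002 -0.     0.001]
shift [-0.6  0.9 -0.5] turn [-2.000e-03  3.142e+00  3.000e-03]
```

View pics/w4.png

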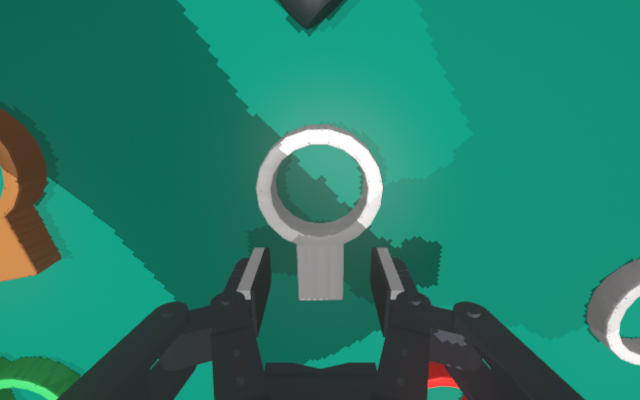

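The shank, from (297,240) to (342,300), sits centred between the pads. I'll close and lift.

```bash
python3 -m crank '[{"fingers":10,"tx":-0.6,"ty":1,"tz":-0.3,"ax":0,"ay":0,"az":0},{"fingers":10,"tx":-0.6,"ty":1,"tz":-0.3,"ax":0,"ay":0,"az":0},{"fingers":10,"tx":-0.6,"ty":1,"tz":-0.3,"ax":0,"ay":0,"az":0},{"fingers":10,"tx":-0.6,"ty":1,"tz":-0.3,"ax":0,"ay":0,"az":0},{"fingers":10,"tx":-0.6,"ty":1,"tz":-0.3,"ax":0,"ay":0,"az":0},{"fingers":10,"tx":-0.6,"ty":-4,"tz":-0.3,"ax":0,"ay":0,"az":0},{"fingers":10,"tx":-0.6,"ty":-16,"tz":-0.3,"ax":0,"ay":0,"az":0},{"fingers":10,"tx":-0.6,"ty":-36,"tz":-0.3,"ax":0,"ay":0,"az":0},{"fingers":10,"tx":-0.6,"ty":-60,"tz":-0.3,"ax":0,"ay":0,"az":0},{"fingers":10,"tx":-0.6,"ty":-75,"tz":-0.3,"ax":0,"ay":0,"az":0}]' 80; python3 -c "
from h import *
show()
c=read_camera('wrist'); cv2.imwrite('pics/w5.png',c['img']); np.savez('pics/w5.npz',**c)
# fixture frame target
a=np.radians(5);f=np.array([np.cos(a),np.sin(a)]);o=np.array([.6254,-.2840])
p=o+f*(-.02); plan([p[0],p[1],.08],95)"
```

```text
t: 8.73
position: [0.5001, -0.1078, 0.082]
ee_rot: [-0.65, 0.652, -0.276, 0.277]
ft_force: [1.1, -1.0, -2.4]
width: 0.0196
t 8.73 pos [ 500.1 -107.8   82. ] jawyaw 44.0 down [ 0.001 -0.002 -1.   ] q [-0.21  0.14 -0.35  1.08 -0.    0.59] F [ 1.1 -1.  -2.4] M [-0.04 -0.11 -0.03] w 19.6
shift [199.9   5.7 -48.7] turn [ 0.001 -0.89   0.006]
shift [199.9   5.7 -48.7] turn [-7.000e-03  2.251e+00  2.000e-03]
```

View pics/w5.png

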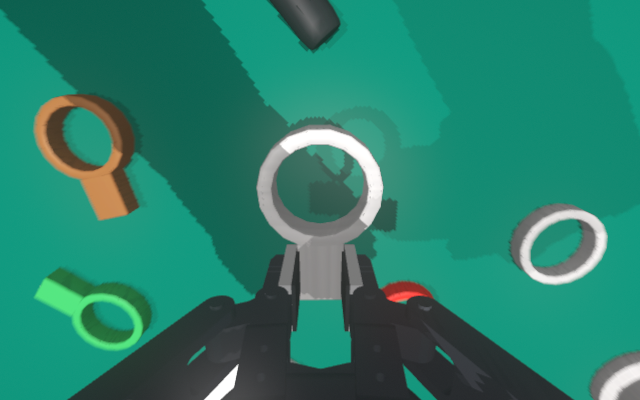

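Ring held with shank between the pads and level: the ring circle is at (320,185), the shank below it. I'll carry it over the bed front.

```bash
python3 -m crank '[{"fingers":10,"tx":20,"ty":0,"tz":-5,"ax":0,"ay":-0.1,"az":0},{"fingers":10,"tx":45,"ty":1,"tz":-11,"ax":0,"ay":-0.21,"az":0},{"fingers":10,"tx":75,"ty":2,"tz":-18,"ax":0,"ay":-0.32,"az":0},{"fingers":10,"tx":105,"ty":3,"tz":-26,"ax":0,"ay":-0.44,"az":0},{"fingers":10,"tx":135,"ty":4,"tz":-33,"ax":0,"ay":-0.56,"az":0},{"fingers":10,"tx":160,"ty":5,"tz":-39,"ax":0,"ay":-0.68,"az":0},{"fingers":10,"tx":180,"ty":5,"tz":-44,"ax":0,"ay":-0.79,"az":0.003},{"fingers":10,"tx":193,"ty":6,"tz":-47,"ax":0,"ay":-0.87,"az":0.006},{"fingers":10,"tx":200,"ty":6,"tz":-48.7,"ax":0,"ay":-0.89,"az":0.006},{"fingers":10,"tx":200,"ty":6,"tz":-48.7,"ax":0,"ay":-0.89,"az":0.006}]'; python3 -c "
from h import *
show()
a=np.radians(5);f=np.array([np.cos(a),np.sin(a)]);o=np.array([.6254,-.2840])
p=o+f*(-.02); plan([p[0],p[1],.08],95)
for n in ('wrist','top','scene'):
  c=read_camera(n); cv2.imwrite(f'pics/{n}6.png',c['img']); np.savez(f'pics/{n}6.npz',**c)
show()
"
```

```text
t: 9.62
position: [0.6057, -0.2872, 0.0779]
ee_rot: [-0.706, 0.707, 0.03, -0.031]
ft_force: [-0.5, 0.7, -2.7]
width: 0.0198
t 9.62 pos [ 605.7 -287.2   77.9] jawyaw 94.9 down [-0.002 -0.001 -1.   ] q [-0.44  0.44  0.03  1.17 -0.   -0.53] F [-0.5  0.7 -2.7] M [ 0.   -0.02  0.05] w 19.8
shift [-0.1 -2.1  1.5] turn [ 0.001 -0.001 -0.002]
shift [-0.1 -2.1  1.5] turn [4.00e-03 3.14e+00 1.00e-03]
t 9.77 pos [ 604.9 -285.3   78.9] jawyaw 94.9 down [-0.002 -0.    -1.   ] q [-0.44  0.43  0.03  1.17 -0.   -0.53] F [-0.3 -0.6 -2.2] M [-0.02 -0.06  0.02] w 19.5
```

View pics/wrist6.png

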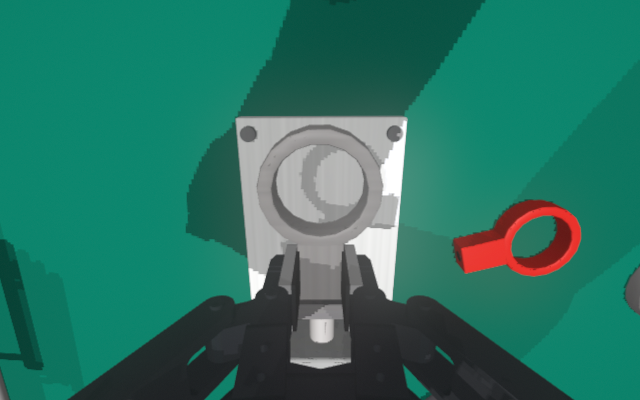

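View pics/scene6.png

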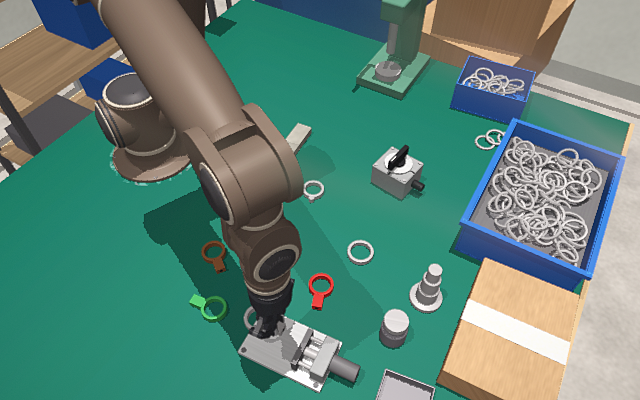

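The carry went well: the wrist view shows ring (320,185) over the bed, whose front corners are (237,117) and (407,117). I'll measure ring against bed in this view.

```bash
python3 -c "
from h import *
c=load('wrist6'); P=pts(c); im=c['img'].astype(int)
bed=(P[...,2]>.007)&(P[...,2]<.017)&(np.hypot(P[...,0]-.6,P[...,1]+.285)<.12)&(np.ptp(im,axis=-1)<40)
k,l,st,ce=cv2.connectedComponentsWithStats(bed.astype(np.uint8)); 
B=P[bed]; print('bedz',np.median(B[:,2]))
a=np.radians(5);f=np.array([np.cos(a),np.sin(a)]);n=np.array([-f[1],f[0]])
o=np.array([.6254,-.284])
X=(B[:,:2]-o)@f;Y=(B[:,:2]-o)@n
# edge fits: per x bin min/max Y
for sel,nm in ((np.max,'L'),(np.min,'R')):
  q=[]
  for x0 in np.arange(-.08,0,.004):
    m=(X>x0)&(X<x0+.004)
    if m.sum()>5: q.append((x0+.002,sel(Y[m])))
  q=np.array(q); g=q[abs(abs(q[:,1])-.055)<.004]; print(nm,len(g),np.polyfit(g[:,0],g[:,1],1),g[:,1].mean())
print('front',np.percentile(X,0.2),X.min())
top=P[...,2]
m=((P[...,2]>.075)&(P[...,2]<.098)&(np.hypot(P[...,0]-.57,P[...,1]+.288)<.06)).astype(np.uint8)
print('ring top z',np.median(P[m>0][:,2]))
cs,h=cv2.findContours(m,cv2.RETR_CCOMP,cv2.CHAIN_APPROX_NONE)
inner=max([cs[j] for j in range(len(cs)) if h[0][j][3]>=0],key=cv2.contourArea)
for z in (.075,.091):
  I=ray(c,inner[:,0],z)[:,:2]*1000; r=cv2.fitEllipse(I.astype(np.float32)); print(z,r, ((np.array(r[0])/1000-o)@f,(np.array(r[0])/1000-o)@n))
show()
s=bot.state(); print('tcp fix',(s['position'][:2]-o)@f,(s['position'][:2]-o)@n)
"
```

```text
bedz 0.01265301709568003
L 20 [-0.00299818  0.05393488] 0.05405480293207652
R 20 [ 0.00504877 -0.05531833] -0.05552028577637665
front -0.08570675355029349 -0.0859509703973426
ring top z 0.0890356874041736
0.075 ((566.0714111328125, -290.6326904296875), (39.95864486694336, 42.305450439453125), 4.049492835998535) (np.float64(-0.05968090273557185), np.float64(-0.0014366238112483835))
0.091 ((561.1621704101562, -291.0207214355469), (35.59199523925781, 37.682334899902344), 4.049492835998535) (np.float64(-0.06460528144566284), np.float64(-0.0013953097204705536))
t 9.77 pos [ 604.9 -285.3   78.9] jawyaw 94.9 down [-0.002 -0.    -1.   ] q [-0.44  0.43  0.03  1.17 -0.   -0.53] F [-0.3 -0.6 -2.2] M [-0.02 -0.06  0.02] w 19.5
tcp fix -0.020527501482481048 0.0004898240318852265
```

```bash
python3 -m crank '[{"fingers":10,"tx":0,"ty":10,"tz":-0.5,"ax":0,"ay":0,"az":0},{"fingers":10,"tx":0,"ty":25,"tz":-1,"ax":0,"ay":0,"az":0},{"fingers":10,"tx":0,"ty":40,"tz":-1,"ax":0,"ay":0,"az":0},{"fingers":10,"tx":0,"ty":50,"tz":-1,"ax":0,"ay":0,"az":0},{"fingers":10,"tx":0,"ty":55,"tz":-1,"ax":0,"ay":0,"az":0},{"fingers":10,"tx":0,"ty":57,"tz":-1,"ax":0,"ay":0,"az":0},{"fingers":10,"tx":0,"ty":59,"tz":-1,"ax":0,"ay":0,"az":0},{"fingers":10,"tx":0,"ty":60,"tz":-1,"ax":0,"ay":0,"az":0},{"fingers":10,"tx":0,"ty":60,"tz":-1,"ax":0,"ay":0,"az":0},{"fingers":10,"tx":0,"ty":60,"tz":-1,"ax":0,"ay":0,"az":0}]' 80; python3 -c "
from h import *
show()
a=np.radians(5);f=np.array([np.cos(a),np.sin(a)]);n=np.array([-f[1],f[0]]);o=np.array([.6254,-.284])
p=bot.state()['position'][:2]-o; print(p@f,p@n); q=o-.0005*n-.0205*f; plan([*q,.016],95)
c=read_camera('wrist'); cv2.imwrite('pics/w7.png',c['img']); np.savez('pics/w7.npz',**c)
"
```

```text
t: 10.6
position: [0.6052, -0.2865, 0.0195]
ee_rot: [-0.706, 0.707, 0.03, -0.031]
ft_force: [1.1, -0.6, -3.2]
width: 0.0195
t 10.6 pos [ 605.2 -286.5   19.5] jawyaw 94.9 down [-0.001 -0.001 -1.   ] q [-0.44  0.47 -0.05  1.05 -0.   -0.53] F [ 1.1 -0.6 -3.2] M [ 0.02 -0.02  0.02] w 19.5
-0.02029246286000092 -0.0007229305281146232
shift [-0.2  3.5  0.2] turn [ 0.001 -0.001 -0.001]
shift [-0.2  3.5  0.2] turn [2.000e-03 3.141e+00 1.000e-03]
```

View pics/w7.png

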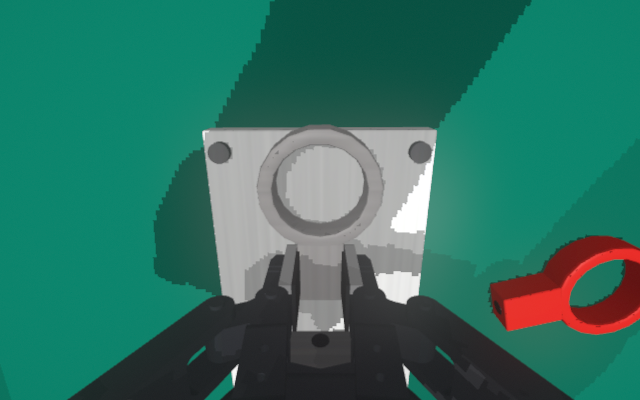

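The stop's hole is visible at (320,341), in line with the shank's centre column at about 320. I'll lower it onto the bed.

```bash
python3 -m crank '[{"fingers":10,"tx":0,"ty":1,"tz":0.2,"ax":0,"ay":0,"az":0},{"fingers":10,"tx":0,"ty":1.5,"tz":0.2,"ax":0,"ay":0,"az":0},{"fingers":10,"tx":0,"ty":2,"tz":0.2,"ax":0,"ay":0,"az":0},{"fingers":10,"tx":0,"ty":2.5,"tz":0.2,"ax":0,"ay":0,"az":0},{"fingers":10,"tx":0,"ty":3,"tz":0.2,"ax":0,"ay":0,"az":0},{"fingers":10,"tx":0,"ty":3.5,"tz":0.2,"ax":0,"ay":0,"az":0},{"fingers":10,"tx":0,"ty":3.5,"tz":0.2,"ax":0,"ay":0,"az":0},{"fingers":10,"tx":0,"ty":3.5,"tz":0.2,"ax":0,"ay":0,"az":0},{"fingers":10,"tx":0,"ty":3.5,"tz":0.2,"ax":0,"ay":0,"az":0},{"fingers":10,"tx":0,"ty":3.5,"tz":0.2,"ax":0,"ay":0,"az":0}]' ; python3 -c "
from h import *
show()
"
```

```text
t: 11.48
position: [0.6053, -0.2864, 0.0173]
ee_rot: [-0.706, 0.707, 0.03, -0.031]
ft_force: [-3.8, 1.7, 5.9]
width: 0.0193
t 11.48 pos [ 605.3 -286.4   17.3] jawyaw 94.9 down [-0.    -0.001 -1.   ] q [-0.44  0.47 -0.06  1.05 -0.   -0.53] F [-3.8  1.7  5.9] M [ 0.35  0.57 -0.04] w 19.3
```

```bash
python3 -m crank '[{"fingers":10,"tx":2,"ty":0,"tz":0,"ax":0,"ay":0,"az":0},{"fingers":10,"tx":6,"ty":0,"tz":0,"ax":0,"ay":0,"az":0},{"fingers":10,"tx":10,"ty":0,"tz":0,"ax":0,"ay":0,"az":0},{"fingers":10,"tx":14,"ty":0,"tz":0,"ax":0,"ay":0,"az":0},{"fingers":10,"tx":18,"ty":0,"tz":0,"ax":0,"ay":0,"az":0},{"fingers":10,"tx":22,"ty":0,"tz":0,"ax":0,"ay":0,"az":0},{"fingers":10,"tx":26,"ty":0,"tz":0,"ax":0,"ay":0,"az":0},{"fingers":10,"tx":29,"ty":0,"tz":0,"ax":0,"ay":0,"az":0},{"fingers":10,"tx":30,"ty":0,"tz":0,"ax":0,"ay":0,"az":0},{"fingers":10,"tx":30,"ty":0,"tz":0,"ax":0,"ay":0,"az":0}]' ; python3 -c "
from h import *
show()
a=np.radians(5);f=np.array([np.cos(a),np.sin(a)]);n=np.array([-f[1],f[0]]);o=np.array([.6254,-.284])
p=bot.state()['position'][:2]-o; print(p@f,p@n)
c=read_camera('wrist'); cv2.imwrite('pics/w8.png',c['img']); np.savez('pics/w8.npz',**c); show()
"
```

```text
t: 12.32
position: [0.6358, -0.2838, 0.0174]
ee_rot: [-0.706, 0.707, 0.031, -0.03]
ft_force: [-0.3, -0.3, 0.9]
width: 0.0196
t 12.32 pos [ 635.8 -283.8   17.4] jawyaw 95.0 down [ 0.    -0.001 -1.   ] q [-0.42  0.51  0.02  1.07 -0.   -0.51] F [-0.3 -0.3  0.9] M [-0.01 -0.07  0.01] w 19.6
0.010406645087065161 -0.0006717901399326199
t 12.37 pos [ 635.8 -283.7   17.3] jawyaw 95.0 down [ 0.001 -0.001 -1.   ] q [-0.42  0.51  0.02  1.07 -0.   -0.51] F [ 0.5 -0.1  1.2] M [ 0.02 -0.18  0.03] w 19.1
```

View pics/w8.png

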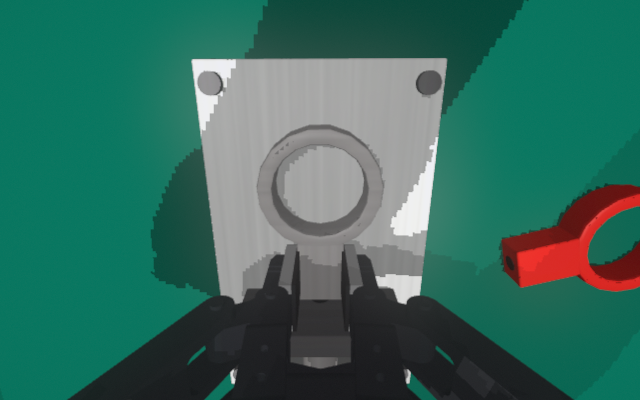

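The front bed edge is level in the picture (row 58), and the bed midline at 319 matches the ring centre at 320. The stop is just ahead of the shank and not touching yet. I'll advance gently.

```bash
python3 -m crank '[{"fingers":10,"tx":1,"ty":0,"tz":0,"ax":0,"ay":0,"az":0},{"fingers":10,"tx":2,"ty":0,"tz":0,"ax":0,"ay":0,"az":0},{"fingers":10,"tx":3,"ty":0,"tz":0,"ax":0,"ay":0,"az":0},{"fingers":10,"tx":4,"ty":0,"tz":0,"ax":0,"ay":0,"az":0},{"fingers":10,"tx":5,"ty":0,"tz":0,"ax":0,"ay":0,"az":0},{"fingers":10,"tx":6,"ty":0,"tz":0,"ax":0,"ay":0,"az":0},{"fingers":10,"tx":7,"ty":0,"tz":0,"ax":0,"ay":0,"az":0},{"fingers":10,"tx":8,"ty":0,"tz":0,"ax":0,"ay":0,"az":0},{"fingers":10,"tx":8,"ty":0,"tz":0,"ax":0,"ay":0,"az":0},{"fingers":10,"tx":8,"ty":0,"tz":0,"ax":0,"ay":0,"az":0}]' ; python3 -c "
from h import *
show()
a=np.radians(5);f=np.array([np.cos(a),np.sin(a)]);n=np.array([-f[1],f[0]]);o=np.array([.6254,-.284])
p=bot.state()['position'][:2]-o; print(p@f,p@n)
"
```

```text
t: 13.2
position: [0.6422, -0.2832, 0.0173]
ee_rot: [-0.706, 0.707, 0.03, -0.031]
ft_force: [-7.0, -1.1, 4.4]
width: 0.0198
t 13.2 pos [ 642.2 -283.2   17.3] jawyaw 94.9 down [-0.002 -0.001 -1.   ] q [-0.41  0.53  0.04  1.08 -0.   -0.5 ] F [-7.  -1.1  4.4] M [-0.05  1.38 -0.08] w 19.8
0.01684931603092288 -0.00063794214878604
```

```bash
python3 -m crank '[{"fingers":10,"tx":2,"ty":0,"tz":0,"ax":0,"ay":0,"az":0},{"fingers":10,"tx":3,"ty":0,"tz":0,"ax":0,"ay":0,"az":0},{"fingers":10,"tx":4,"ty":0,"tz":0,"ax":0,"ay":0,"az":0},{"fingers":10,"tx":5,"ty":0,"tz":0,"ax":0,"ay":0,"az":0},{"fingers":10,"tx":6,"ty":0,"tz":0,"ax":0,"ay":0,"az":0},{"fingers":10,"tx":7,"ty":0,"tz":0,"ax":0,"ay":0,"az":0},{"fingers":10,"tx":7.5,"ty":0,"tz":0,"ax":0,"ay":0,"az":0},{"fingers":10,"tx":7.5,"ty":0,"tz":0,"ax":0,"ay":0,"az":0},{"fingers":10,"tx":7.5,"ty":0,"tz":0,"ax":0,"ay":0,"az":0},{"fingers":10,"tx":7.5,"ty":0,"tz":0,"ax":0,"ay":0,"az":0}]' ; python3 -c "
from h import *
show()
a=np.radians(5);f=np.array([np.cos(a),np.sin(a)]);n=np.array([-f[1],f[0]]);o=np.array([.6254,-.284])
p=bot.state()['position'][:2]-o; print(p@f,p@n)
for n in ('wrist','top','scene'):
  c=read_camera(n); cv2.imwrite(f'pics/{n}9.png',c['img']); np.savez(f'pics/{n}9.npz',**c); show()
t=load('top9')['img'][80:220,400:520]; s=load('scene9')['img'][290:400,220:360]
h=max(t.shape[0],s.shape[0]); s=cv2.copyMakeBorder(s,0,h-s.shape[0],0,0,0)
cv2.imwrite('pics/x9.png',cv2.resize(np.hstack([t,s]),None,fx=3,fy=3,interpolation=0))
"
```

```text
t: 14.03
position: [0.6471, -0.2827, 0.0173]
ee_rot: [-0.706, 0.707, 0.028, -0.033]
ft_force: [-11.3, -0.6, 7.0]
width: 0.0201
t 14.03 pos [ 647.1 -282.7   17.3] jawyaw 94.9 down [-0.007 -0.002 -1.   ] q [-0.41  0.54  0.05  1.09 -0.   -0.5 ] F [-11.3  -0.6   7. ] M [-0.04  2.14 -0.01] w 20.1
0.02168620362032652 -0.0005942798820053986
t 14.08 pos [ 647.1 -282.7   17.3] jawyaw 94.9 down [-0.007 -0.002 -1.   ] q [-0.41  0.54  0.05  1.09 -0.   -0.5 ] F [-11.   -0.7   7.2] M [-0.03  2.15 -0.01] w 19.7
t 14.13 pos [ 647.1 -282.7   17.3] jawyaw 94.9 down [-0.007 -0.002 -1.   ] q [-0.41  0.54  0.05  1.09 -0.   -0.5 ] F [-11.1  -0.2   7.3] M [-0.07  2.11 -0.07] w 19.9
t 14.18 pos [ 647.1 -282.7   17.3] jawyaw 94.9 down [-0.007 -0.002 -1.   ] q [-0.41  0.54  0.05  1.09 -0.   -0.5 ] F [-11.8  -0.3   7.1] M [-0.06  2.14 -0.05] w 19.3
```

View pics/x9.png

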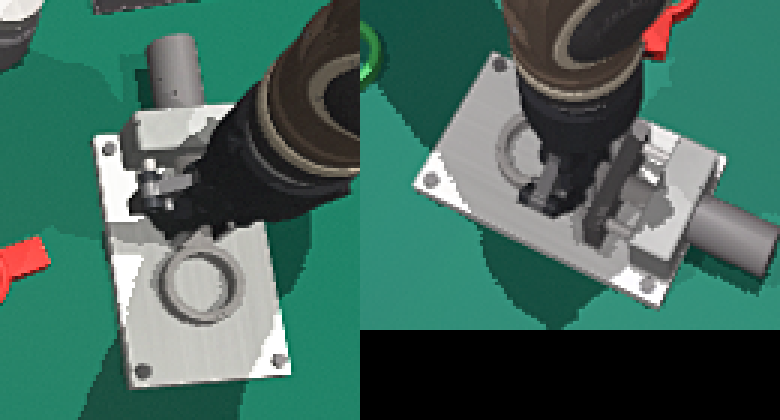

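View pics/wrist9.png

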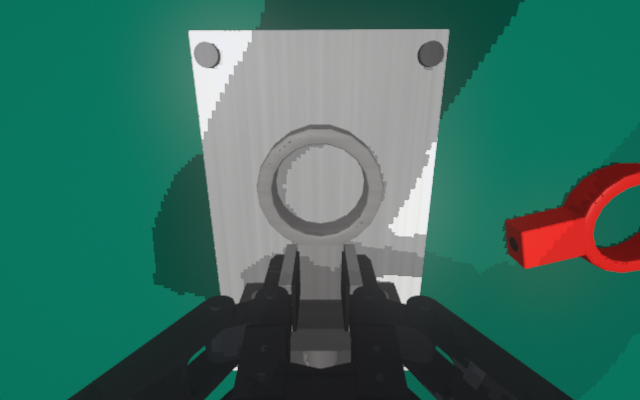

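The wrist view shows the ring square on the bed (bed front edge on row 30, ring centre at (321,185)), and the shank against the stop. I'll measure the stop's travel from its top plate against the rest picture.

```bash
python3 -c "
from h import *
a=np.radians(5);f=np.array([np.cos(a),np.sin(a)]);n=np.array([-f[1],f[0]]);o=np.array([.6254,-.284])
for k in ('scene0','scene9','top0','top9'):
  c=load(k); P=pts(c); X=(P[...,:2]-o)@f; Y=(P[...,:2]-o)@n
  m=(abs(P[...,2]-.048)<.0025)&(X>.02)&(X<.066)&(abs(Y)<.045)&(((Y<-.028)|(Y>.028)) if '9' in k else True)
  q=X[m]; print(k,m.sum(),(np.percentile(q,[2,10,50,90,98])*1000).round(1),'Y',(np.percentile(Y[m],[1,99])*1000).round(1))
  for lo,hi in ((-.04,-.03),(-.03,-.01),(.02,.03),(.03,.04)):
    mm=m&(Y>lo)&(Y<hi)
    if mm.sum()>6: print('   ',lo,hi,mm.sum(),X[mm].mean().round(4),X[mm].min().round(4),X[mm].max().round(4))
"
```

```text
scene0 208 [30.6 31.8 36.7 41.5 42.2] Y [-39.5  38.4]
    -0.04 -0.03 30 0.0369 0.0306 0.0422
    -0.03 -0.01 53 0.0365 0.0306 0.0424
    0.02 0.03 24 0.0368 0.0305 0.0421
    0.03 0.04 25 0.0358 0.0305 0.042
scene9 65 [38.3 39.4 44.3 48.7 49.5] Y [-39.7  39.7]
    -0.04 -0.03 28 0.0438 0.0382 0.0492
    -0.03 -0.01 7 0.0434 0.0377 0.0494
    0.03 0.04 26 0.0445 0.0389 0.0499
top0 214 [30.2 31.  35.7 40.8 41.9] Y [-39.7  38.8]
    -0.04 -0.03 28 0.0359 0.0302 0.0419
    -0.03 -0.01 48 0.0362 0.0304 0.0419
    0.02 0.03 28 0.0358 0.0297 0.0416
    0.03 0.04 26 0.036 0.0301 0.0417Traceback (most recent call last):
  File "<string>", line 7, in <module>
    q=X[m]; print(k,m.sum(),(np.percentile(q,[2,10,50,90,98])*1000).round(1),'Y',(np.percentile(Y[m],[1,99])*1000).round(1))
                             ~~~~~~~~~~~~~^^^^^^^^^^^^^^^^^^^
    return _quantile_unchecked(
        a, q, axis, out, overwrite_input, method, keepdims, weights)
    return _ureduce(a,
                    func=_quantile_ureduce_func,
    ...<5 lines>...
                    overwrite_input=overwrite_input,
                    method=method)
    r = func(a, **kwargs)
    result = _quantile(arr,
                       quantiles=q,
    ...<2 lines>...
                       out=out,
                       weights=wgt)
    slices_having_nans = np.isnan(arr[-1, ...])
                                  ~~~^^^^^^^^^
IndexError: index -1 is out of bounds for axis 0 with size 0
```

The stop has moved 7.5 mm in the scene view, against 7.7 mm from the TCP. I'll add about 2.5 mm and take out the small 0.4° pitch lag.

```bash
python3 -m crank '[{"fingers":10,"tx":2.5,"ty":0,"tz":0,"ax":0,"ay":0,"az":-0.006},{"fingers":10,"tx":3,"ty":0,"tz":0,"ax":0,"ay":0,"az":-0.01},{"fingers":10,"tx":3.5,"ty":0,"tz":0,"ax":0,"ay":0,"az":-0.012},{"fingers":10,"tx":4,"ty":0,"tz":0,"ax":0,"ay":0,"az":-0.014},{"fingers":10,"tx":4.4,"ty":0,"tz":0,"ax":0,"ay":0,"az":-0.014},{"fingers":10,"tx":4.7,"ty":0,"tz":0,"ax":0,"ay":0,"az":-0.014},{"fingers":10,"tx":4.7,"ty":0,"tz":0,"ax":0,"ay":0,"az":-0.014},{"fingers":10,"tx":4.7,"ty":0,"tz":0,"ax":0,"ay":0,"az":-0.014},{"fingers":10,"tx":4.7,"ty":0,"tz":0,"ax":0,"ay":0,"az":-0.014},{"fingers":10,"tx":4.7,"ty":0,"tz":0,"ax":0,"ay":0,"az":-0.014}]'
cat >> h.py <<'E'
def fix():
    a=np.radians(5);f=np.array([np.cos(a),np.sin(a)]);n=np.array([-f[1],f[0]]);o=np.array([.6254,-.284])
    p=bot.state()['position'][:2]-o; print('fixXY',(p@f*1000).round(2),(p@n*1000).round(2))
    c=read_camera('scene'); P=pts(c); X=(P[...,:2]-o)@f; Y=(P[...,:2]-o)@n
    for s in (-1,1):
        m=(abs(P[...,2]-.048)<.0025)&(X>.02)&(X<.066)&(Y*s<.04)&(Y*s>.03)
        print(s,m.sum(),'travel',((X[m].min()+X[m].max())/2*1000-36.3).round(1))
    return c
E
python3 -c "
from h import *
show(); c=fix(); cv2.imwrite('pics/s10.png',c['img'])
c=read_camera('wrist'); cv2.imwrite('pics/w10.png',c['img'])"
```

```text
t: 15.02
position: [0.6482, -0.2826, 0.0173]
ee_rot: [-0.706, 0.707, 0.03, -0.029]
ft_force: [-13.6, -0.9, 9.4]
width: 0.0196
t 15.02 pos [ 648.2 -282.6   17.3] jawyaw 94.8 down [ 0.001 -0.001 -1.   ] q [-0.41  0.53  0.05  1.08 -0.   -0.49] F [-13.6  -0.9   9.4] M [-0.14  2.85 -0.01] w 19.6
fixXY 22.81 -0.59
-1 27 travel 9.0
1 22 travel 8.6
```

View pics/w10.png

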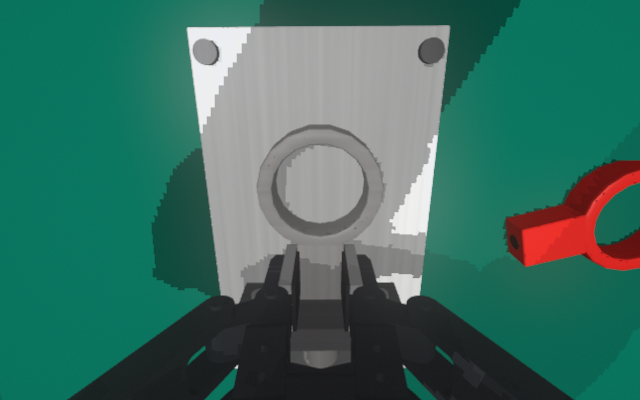

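```bash
python3 -m crank '[{"fingers":10,"tx":3.2,"ty":-0.2,"tz":0,"ax":0,"ay":0,"az":-0.01},{"fingers":10,"tx":3.4,"ty":-0.4,"tz":0,"ax":0,"ay":0,"az":-0.01},{"fingers":10,"tx":3.6,"ty":-0.6,"tz":0,"ax":0,"ay":0,"az":-0.01},{"fingers":10,"tx":3.8,"ty":-0.6,"tz":0,"ax":0,"ay":0,"az":-0.01},{"fingers":10,"tx":3.8,"ty":-0.6,"tz":0,"ax":0,"ay":0,"az":-0.01},{"fingers":10,"tx":3.8,"ty":-0.6,"tz":0,"ax":0,"ay":0,"az":-0.01},{"fingers":10,"tx":3.8,"ty":-0.6,"tz":0,"ax":0,"ay":0,"az":-0.01},{"fingers":10,"tx":3.8,"ty":-0.6,"tz":0,"ax":0,"ay":0,"az":-0.01},{"fingers":10,"tx":3.8,"ty":-0.6,"tz":0,"ax":0,"ay":0,"az":-0.01},{"fingers":10,"tx":3.8,"ty":-0.6,"tz":0,"ax":0,"ay":0,"az":-0.01}]' ; 
python3 -c "
from h import *
show(); c=fix(); cv2.imwrite('pics/s11.png',c['img']); show()"
```

```text
t: 15.95
position: [0.6483, -0.2826, 0.0173]
ee_rot: [-0.706, 0.707, 0.031, -0.028]
ft_force: [-13.3, -1.6, 5.8]
width: 0.0194
t 15.95 pos [ 648.3 -282.6   17.3] jawyaw 94.7 down [ 0.004 -0.    -1.   ] q [-0.41  0.53  0.05  1.08  0.   -0.49] F [-13.3  -1.6   5.8] M [-0.2   2.69  0.06] w 19.4
fixXY 22.91 -0.59
-1 29 travel 9.1
1 23 travel 8.7
t 16.0 pos [ 648.3 -282.6   17.3] jawyaw 94.7 down [ 0.004 -0.    -1.   ] q [-0.41  0.53  0.05  1.08  0.   -0.49] F [-13.3  -1.1   6.2] M [-0.21  2.67 -0.06] w 19.4
```

```bash
python3 -m crank '[{"fingers":10,"tx":4,"ty":-0.7,"tz":0,"ax":0,"ay":-0.004,"az":-0.004},{"fingers":10,"tx":4.3,"ty":-0.8,"tz":0,"ax":0,"ay":-0.004,"az":-0.003},{"fingers":10,"tx":4.6,"ty":-0.8,"tz":0,"ax":0,"ay":-0.004,"az":-0.003},{"fingers":10,"tx":4.9,"ty":-0.8,"tz":0,"ax":0,"ay":-0.004,"az":-0.003},{"fingers":10,"tx":4.9,"ty":-0.8,"tz":0,"ax":0,"ay":-0.004,"az":-0.003},{"fingers":10,"tx":4.9,"ty":-0.8,"tz":0,"ax":0,"ay":-0.004,"az":-0.003},{"fingers":10,"tx":4.9,"ty":-0.8,"tz":0,"ax":0,"ay":-0.004,"az":-0.003},{"fingers":10,"tx":4.9,"ty":-0.8,"tz":0,"ax":0,"ay":-0.004,"az":-0.003},{"fingers":10,"tx":4.9,"ty":-0.8,"tz":0,"ax":0,"ay":-0.004,"az":-0.003},{"fingers":10,"tx":4.9,"ty":-0.8,"tz":0,"ax":0,"ay":-0.004,"az":-0.003}]' ; 
python3 -c "
from h import *
show(); c=fix(); cv2.imwrite('pics/s12.png',c['img']); np.savez('pics/s12.npz',**c); show()"
```

```text
t: 16.83
position: [0.6494, -0.2825, 0.0173]
ee_rot: [-0.706, 0.707, 0.03, -0.03]
ft_force: [-13.3, -1.7, 4.7]
width: 0.0194
t 16.83 pos [ 649.4 -282.5   17.3] jawyaw 94.9 down [-0.    -0.001 -1.   ] q [-0.41  0.54  0.05  1.09 -0.   -0.5 ] F [-13.3  -1.7   4.7] M [-0.22  2.67 -0.03] w 19.4
fixXY 24.02 -0.6
-1 33 travel 10.3
1 22 travel 10.1
t 16.88 pos [ 649.4 -282.5   17.3] jawyaw 94.9 down [-0. -0. -1.] q [-0.41  0.54  0.05  1.09 -0.   -0.5 ] F [-13.   -2.1   5.4] M [-0.24  2.56 -0.06] w 20.0
```

The push is set: travel is 10.2 mm by camera and 10.0 mm from the TCP, and the tool is level and square. Camera calls keep the last target unchanged, so I'll hold over a series of them and monitor.

```bash
python3 -c "
from h import *
F=[];p=[]
t0=bot.state()['t']
while bot.state()['t']-t0<3.8:
    c=read_camera('scene'); s=bot.state(); F.append(s['ft_force']); p.append(s['position'])
F=np.array(F);p=np.array(p)*1000
print(len(F),F.min(0).round(1),F.max(0).round(1),np.ptp(p,axis=0).round(2)); show(); fix()
for n in ('top','scene','wrist'): cv2.imwrite(f'pics/{n}13.png',read_camera(n)['img'])
"
```

```text
76 [-14.1  -2.3   3.7] [-11.5   0.    6.1] [0.09 0.07 0.08]
t 20.68 pos [ 649.4 -282.5   17.3] jawyaw 94.9 down [-0. -0. -1.] q [-0.41  0.54  0.05  1.09 -0.   -0.5 ] F [-13.2  -0.5   5.3] M [-0.24  2.59 -0.05] w 19.4
fixXY 24.01 -0.57
-1 27 travel 10.0
1 26 travel 10.0
```

View pics/top13.png

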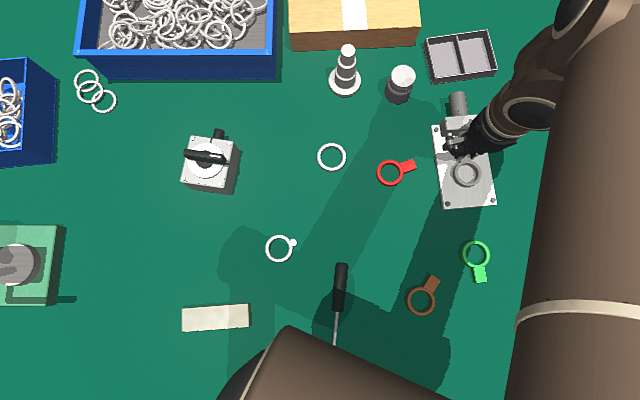

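View pics/wrist13.png

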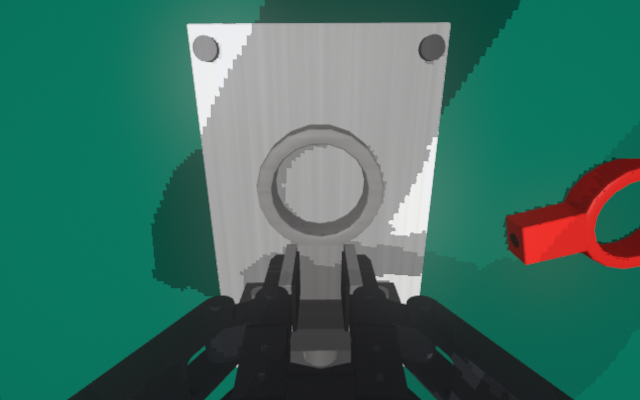

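The handle is across the box at (205,157), which is off. The other rings are unmoved at (331,157) and (280,248). The ring lies on the bed at (467,174), pressed against the stop. The push stayed steady for 3.8 s, so I'm handing the job in.

```bash
python3 -c "
from h import *
show(); print(bot.close_job())"
```

```text
t 20.88 pos [ 649.4 -282.5   17.3] jawyaw 94.9 down [-0. -0. -1.] q [-0.41  0.54  0.05  1.09 -0.   -0.5 ] F [-12.9  -1.8   5.2] M [-0.26  2.61 -0.06] w 19.4
the job is handed in; nothing more can be done
None
```

The fixture is switched off, and the ring with the long square shank is pressed against the stop. I handed the job in at 20.9 s with the arm still holding it.

- **Switch:** I turned the handle clockwise until it met its stop. Afterwards the bar lay within 0.3° of the box's off direction, with the white mark on the off side.
- **Ring:** It lies flat on the bed, square to the stop, with the tool level. By the camera views it is centred on the hole to within about 1 mm.
- **Push:** The stop is pushed back 10.0 mm by both the camera and the arm position. It held for more than 3.8 s with under 0.1 mm of movement.
- **Other rings:** They showed no movement in the last picture.

**Disagreement:** the wrist force along the push reads about 13 N, while the spring at 10 mm should give about 9.8 N. I put the extra 3 N or so down to the ring rubbing on the bed, where it presses with about 7 N, but I did not check that separately.

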